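# Set a limit switch plate on its pivot and stack the clamp parts

## Task

Swing the limit switch plate about its stud (a push near a far corner does it) until the roller lever points straight at the round post, not the square one, and let go of it. Then, with the plate left at that heading, put the plain tubular spacer over the stud so that it lies flat on the plate, and last the cap nut, open bore down, over the stud so that it sits flat on the spacer; it only slips on, no turning needed.

Things in the scene. Friction and masses are not known exactly. Their poses are not given: they have to be found in the camera images.
- pivot_base: dark steel disc, 100 mm across and 14 mm thick, fixed on the bench, with an upright fixed steel stud of 12 mm diameter at its centre that passes through the swing plate; the stud's tip is 68 mm above the bench (42 mm above the plate's top), its last 4 mm tapered. Origin: centre of the disc's underside, on the bench; z up along the stud; x is the plate's middle heading, the plate can swing 57 degrees either way from it.
- swing_plate: aluminium plate 200 x 80 x 12 mm, swinging level about the stud, 14 to 26 mm above the bench, free space under its far part. Origin: stud axis, plate's underside; x: along the centre line to the lever. It spans x -40 to 160, y -40 to 40 mm. Blue switch box on it: x 60 to 122, y -17 to 17, top 54 mm up. The stiff pivot (0.25 N m, 2 to 3 N at a far corner) stays where the push stops.
- roller (a point): centre of the black roller, 18 mm diameter and 12 mm high, at the end of the 10 mm wide steel lever on the plate's centre line: 180 mm from the stud axis and 40 mm above the bench; it moves with the plate and has its axes.
- round_post: fixed upright round steel post, 20 mm diameter, 55 mm high, on a 34 mm round foot; it stands 21 to 25 cm from the stud, to one side of the plate's first heading. The lever must point at this one. Origin: centre of its underside on the bench, z up.
- square_post: fixed upright square steel post, 20 x 20 mm, 55 mm high, on a 34 mm square foot, on the other side of the plate's first heading. Not the target. Origin: centre of its underside on the bench, z up.
- spacer: loose plain bright steel tube, 36 mm outside, 20 mm bore right through, 22 mm long, standing on end on the bench, 80 g. Origin: centre of its lower end, z up along the bore.
- cap_nut: loose round dark steel nut with fluted side, 42 mm outside diameter, 30 mm high with a 2 mm button on top, 100 g; a smooth blind bore of 20 mm diameter and 24 mm depth opens downward, the top is closed. Standing on the bench, bore down. Origin: centre of its open lower end, z up.
Things that resemble listed ones, but are neither listed nor needed, are in the scene too. What is shaped like the cap_nut but pink is not meant.

How it is judged:
By the outcome, as a careful person would: the job done as asked, in the order asked, and still so for the second after the job is handed in, with the robot touching nothing.
It also fails if it takes over 59 s, if anything falls off the work surface, if the arm or the gripper's body presses on something with over 40 N, if the wrist force passes 120 N, or if a joint passes its speed limit or range.

## Robot

A 6-joint arm with a two-finger parallel gripper is mounted at the origin on the work surface. World frame = base frame: x ahead of the robot, y to its left, z up, the work surface at z = 0. Lengths are in m, angles in rad, forces in N, time in s.
With the tool pointing down it reaches from about 0.375 to 0.975 m from the base axis. Payload 3.8 kg.
Tool frame: the origin (TCP) lies midway between the tips of the shut fingers; the grasp point (between the pads) lies 19 mm behind it (arm.hold_point_z is the distance from the TCP to the grasp point, in m); z points along the fingers, y is the line along which they close (so a half turn about z gives the same grasp; the last joint's range is limited). The gripper opens to 85 mm and grips with 20 to 120 N. Pads are 22 mm wide; open, the fingers measure 114 mm over their backs; the gripper's body (76 mm by 85 mm) begins 54 mm behind the grasp point. The pads swing forward as they close: fully open they stand 13 mm farther back than shut.
Start: joints at [-1.331, 0.264, 1.604, -0, 1.274, -0.037], TCP at [0.184, -0.649, 0.231] pointing down, gripper open.
Joint ranges: [-2.63, 2.63], [-0.94, 2.18], [0.31, 2.57], [-1.31, 4.45], [0, 2.66], [-2.55, 2.55]. Speed limits (rad/s): [2.57, 2.57, 3.14, 3.14, 3.14, 3.14].

## Interface

Orientations are given as a rotation vector (axis times angle).
In Python, from bench import arm gives the robot as it stands. Calls block until the motion is done:
- arm.movep(position, orientation): joint-space move of the TCP to a pose.
- arm.move_l(position, rot=None, max_speed=0.15, guard=None): straight line of the TCP; rot=None keeps the orientation; max_speed is the mean speed in m/s. With guard (N) it stops when the force on the tool has changed by that much, and returns True; else False.
- arm.set_joints(angles): joint-space move.
- arm.let_go() and arm.close(): open the fingers fully, or close them until they stop; the grip force is fixed at half the most.
- arm.dwell(seconds).
- arm.ik(position, orientation): joint angles nearest the present ones, or None.
- arm.sense(): the state.
- arm.read_camera(name): name is "side" or "top"; returns a dict with "frame" (384x512x3 uint8, red, green, blue), "depth" (384x512 float32, m along the optical axis (not along the pixel's ray), 0 where there is no reading), "K" (3x3 intrinsics, pixels), "view" (4x4, takes a point from world to camera coordinates). Camera axes: x right, y down, z forward; pixel columns grow to the right and rows downward; lengths in m; the calibration is good to about 2 mm. A picture is of the moment at which its call begins.
A pose or a line that the arm cannot do raises arm.PlanningError and nothing moves.
- arm.close_job(): hands the job in; it is judged then, once.
Trained networks look in a picture, given as the dict that the camera call returned (one of the last four; its "shot" number tells which), for a name from the list of things; names that differ only in an ending like _2 or _b are one class to them, and where a whole thing is asked for, a point or a joint stands for the part that bears it (a point fixed in the world has none). Each returns a list of dicts, best first, with "score" (0 to 1); they miss things now and then, are a little off and sometimes report something else, mostly with a low value. They report only what shows in the picture. A call takes as long as a camera call. They do not tell look-alikes from the thing itself.
- arm.search_frame(picture, query): "bbox" ([left, top, width, height] in pixels, round what is visible of it).
- arm.regions_of(picture, query): "pixels" (384x512 bool, what is visible of it) and "bbox" ([left, top, width, height] in pixels, round what is visible of it).
The state is a dict: "time_s": time; "joint_pos": joint angles; "qvel": joint speeds; "joint_efforts": joint torques, N m; "ee_pos": TCP position; "tool_rot": TCP orientation; "force": force on the tool from outside, world axes, zero at the start; "moment": the same for the moment, N m; "width": finger opening in m; "grip_force": force on a finger pad.
Only numpy, scipy, OpenCV 4.12 (cv2) and the standard library are available. Lean on these libraries where they do the work, as an engineer would, in place of code of your own. Each camera call takes 0.05 s, during which the arm holds its last target. There are 200 camera calls.

## Working session

There is one attempt and no reset: what is moved stays moved. The work goes in short steps, each a Python script; the robot and the scene stay as the last script left them, time stands still between calls to the robot, and variables do not carry over. Pictures are saved under pics/ and viewed, at most 10 in all, crops included, and the job is handed in when it is done.

```bash
ls; mkdir -p pics; cat > h.py <<'E'
import numpy as np, cv2
from bench import arm
def cloud(p):
    d=p["depth"];K=p["K"];v,u=np.mgrid[:384,:512]
    c=np.stack([(u-K[0,2])/K[0,0]*d,(v-K[1,2])/K[1,1]*d,d,np.ones_like(d)],-1)
    w=c@np.linalg.inv(p["view"]).T
    w[d==0]=np.nan
    return w[...,:3]
def save(p,n,crop=None,s=1):
    f=p["frame"][...,::-1]
    if crop: f=f[crop[1]:crop[3],crop[0]:crop[2]]
    cv2.imwrite("pics/"+n,cv2.resize(f,None,fx=s,fy=s,interpolation=cv2.INTER_CUBIC))
E
python3 - <<'E'
from h import *
for n in("top","side"):
    p=arm.read_camera(n); save(p,n+"1.png",s=1.5); W=cloud(p)
    print(n,p["K"].tolist(),np.linalg.inv(p["view"])[:3].round(3).tolist())
    for q in("pivot_base","swing_plate","roller","round_post","square_post","spacer","cap_nut"):
        for r in arm.regions_of(p,q)[:4]:
            w=W[r["pixels"]]; 
            print(q,round(r["score"],2),r["bbox"],np.nanmedian(w,0).round(3),np.nanpercentile(w,98,axis=0).round(3),np.nanpercentile(w,2,axis=0).round(3))
print(arm.sense())
E
```

```text
pics
top [[491.73313446545467, 0.0, 263.1350521218689], [0.0, 491.73313446545467, 192.0469201493229], [0.0, 0.0, 1.0]] [[0.013, -0.994, 0.11, 0.464], [-1.0, -0.014, -0.012, 0.079], [0.013, -0.11, -0.994, 1.059]]
pivot_base 0.96 [231.6, 167.2, 109.7, 59.0] [0.569 0.029 0.026] [0.626 0.125 0.056] [ 0.522 -0.078  0.001]
swing_plate 0.88 [231.5, 164.7, 112.3, 59.8] [0.568 0.023 0.026] [0.621 0.12  0.056] [ 0.52  -0.077  0.021]
swing_plate 0.28 [140.1, 186.4, 16.9, 17.1] [0.577 0.306 0.021] [0.59  0.323 0.025] [0.56  0.292 0.011]
roller 0.97 [232.9, 163.1, 110.2, 63.5] [0.567 0.024 0.026] [0.62  0.121 0.056] [ 0.52  -0.073  0.021]
round_post 0.6 [352.6, 162.4, 19.0, 17.2] [ 0.627 -0.139  0.015] [ 0.645 -0.13   0.056] [ 0.616 -0.156  0.002]
square_post 0.81 [325.5, 250.7, 21.7, 19.0] [ 0.442 -0.086  0.008] [ 0.458 -0.073  0.057] [ 0.423 -0.107 -0.001]
spacer 0.66 [136.4, 187.0, 22.1, 15.0] [0.575 0.307 0.021] [0.592 0.324 0.025] [ 0.558  0.292 -0.   ]
spacer 0.44 [327.7, 250.1, 17.7, 17.4] [ 0.442 -0.086  0.016] [ 0.456 -0.075  0.057] [ 0.424 -0.108  0.002]
cap_nut 0.91 [203.2, 257.4, 16.5
[... 1418 characters left out ...]
]
{'time_s': 0.8, 'joint_pos': array([-1.33088510e+00,  2.63821117e-01,  1.60396498e+00,  1.31010953e-05,
        1.27371547e+00, -3.69068153e-02]), 'qvel': array([ 1.93137935e-04, -2.67714556e-04,  2.43037820e-04,  8.99020861e-05,
        9.40544600e-04,  3.15106164e-04]), 'joint_efforts': array([-1.52942819e-03, -5.14979339e+01, -3.67699564e+01, -3.45261997e-04,
        6.06060657e-04, -5.66845046e-06]), 'ee_pos': array([ 0.18447513, -0.64931224,  0.23135188]), 'tool_rot': array([3.11146117e+00, 4.33419468e-01, 3.40728095e-05]), 'force': array([-0.85940874, -0.49489783,  0.23009844]), 'moment': array([ 0.01118669, -0.06784869,  0.03356667]), 'grip_force': 0.0, 'width': 0.08566946347232082}
```

View pics/top1.png

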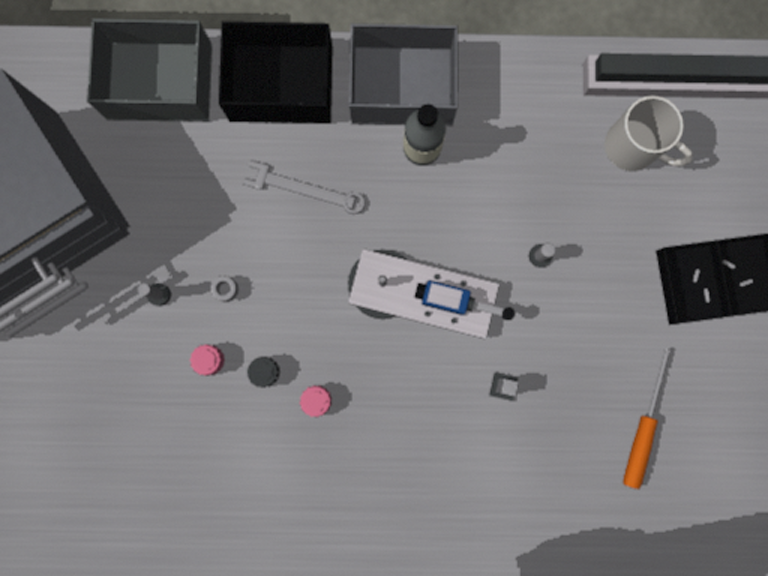

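View pics/side1.png

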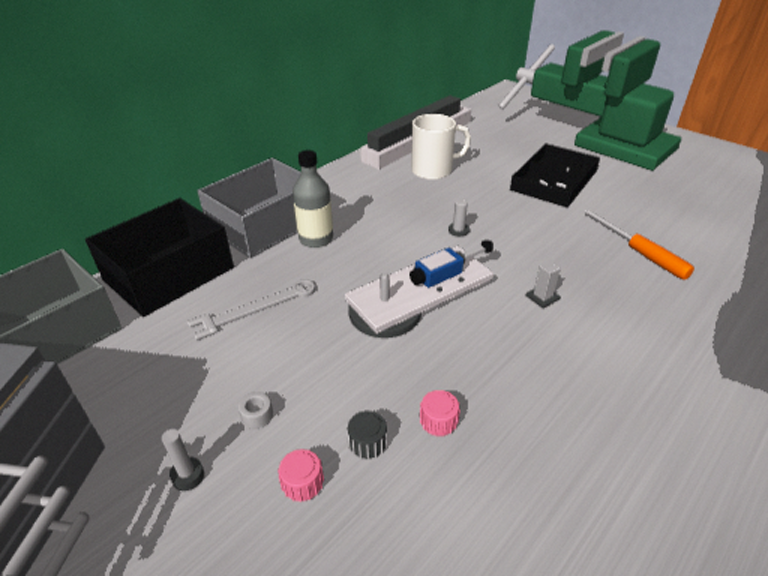

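The top view shows the plate (stud at px 383,281 of the 1.5x picture, roller at 508,313). The round post is at (541,255), the square post at (505,386), the spacer at (223,289) and the dark cap nut at (263,372) between two pink ones. The plain stud at (157,293) is a decoy. The plate has to swing towards +x.

```bash
cat >> h.py <<'E'
def measure(n="top"):
    p=arm.read_camera(n); W=cloud(p); x,y,z=W[...,0],W[...,1],W[...,2]
    def sel(c,r,a,b):
        m=(np.hypot(x-c[0],y-c[1])<r)&(z>a)&(z<b); return W[m][:,:2]
    mid=lambda q:(q.min(0)+q.max(0))/2
    o={}
    o["post"]=mid(sel((.632,-.143),.022,.0525,.06)); o["sq"]=mid(sel((.442,-.09),.022,.0525,.06))
    o["stud"]=mid(sel((.575,.06),.06,.062,.072)); o["studmid"]=sel(o["stud"],.02,.035,.06).mean(0)
    q=sel((.575,.02),.2,.022,.0305).astype(np.float32); q=q[(q[:,1]<.14)]
    r=cv2.minAreaRect(q*1000); c=np.array(r[0])/1000; b=cv2.boxPoints(r)/1000
    e=[b[1]-b[0],b[2]-b[1]]; e=max(e,key=np.linalg.norm); L=np.linalg.norm(e); u=e/L
    if u@(c-o["stud"])<0:u=-u
    o["rect"]=(c.round(4),np.array(r[1]).round(1)); o["studrect"]=c-u*.06
    o["head_rect"]=np.degrees(np.arctan2(u[1],u[0]))
    rol=sel(o["studrect"]+.18*u,.02,.041,.05); o["rol"]=mid(rol) if len(rol) else None
    a=lambda v:np.degrees(np.arctan2(v[1],v[0]))
    s=o["studrect"]
    if o["rol"] is not None:o["head_rol"]=a(o["rol"]-s); o["head_rol_stud"]=a(o["rol"]-o["stud"])
    o["target"]=a(o["post"]-s); o["target_stud"]=a(o["post"]-o["stud"]); o["dist"]=np.linalg.norm(o["post"]-s)
    return o
E
python3 - <<'E'
from h import *
for n in("top","side"):
    for k,v in measure(n).items(): print(n,k,v)
E
```

```text
top post [ 0.62997581 -0.14421776]
top sq [ 0.44123119 -0.08970589]
top stud [0.58476071 0.084099  ]
top studmid [0.58015581 0.08338882]
top rect (array([ 0.6131, -0.0172]), array([254.4, 277.2]))
top studrect [0.55806173 0.00678023]
top head_rect -23.53652
top rol None
top target -64.53347468491553
top target_stud -78.79826858243426
top dist 0.16724840136908212
side post [ 0.63040953 -0.14315443]
side sq [ 0.44179553 -0.08868392]
side stud [0.58408881 0.08631182]
side studmid [0.5825243  0.08751345]
side rect (array([ 0.6042, -0.0231]), array([300. , 238.6]))
side studrect [0.63445399 0.02876388]
side head_rect -120.2517
side rol None
side target -91.34766260211892
side target_stud -78.58747592780347
side dist 0.17196588221916334
```

```bash
python3 - <<'E'
s=open("h.py").read()
a=s.index("    q=sel((.575"); b=s.index("    r=cv2.minArea")
s=s[:a]+'''    m=((np.hypot(x-o["stud"][0],y-o["stud"][1])<.2)&(z>.022)&(z<.0305)).astype(np.uint8)
    m=cv2.morphologyEx(m,cv2.MORPH_OPEN,np.ones((3,3),np.uint8))
    k,l,st,_=cv2.connectedComponentsWithStats(m); m=l==1+np.argmax(st[1:,4])
    q=W[m][:,:2].astype(np.float32)
'''+s[b:]
open("h.py","w").write(s)
E
python3 - <<'E'
from h import *
for n in("top","side"):
    for k,v in measure(n).items(): print(n,k,v)
E
```

```text
top post [ 0.6298184  -0.14424104]
top sq [ 0.44217341 -0.0895853 ]
top stud [0.58489678 0.08409144]
top studmid [0.58077624 0.08384567]
top rect (array([0.571 , 0.0259]), array([200.1,  80.2]))
top studrect [0.58522516 0.08423058]
top head_rect -103.71545
top rol [ 0.54261762 -0.08505107]
top head_rol -104.1276706002702
top head_rol_stud -104.03418157258021
top target -78.95581839230852
top target_stud -78.86990408910926
top dist 0.23278280790853095
side post [ 0.63037372 -0.14250224]
side sq [ 0.44167545 -0.08839173]
side stud [0.58431569 0.08617082]
side studmid [0.58260695 0.08723521]
side rect (array([0.5717, 0.0271]), array([200.3,  82.6]))
side studrect [0.58626169 0.0853293 ]
side head_rect -103.99925
side rol [ 0.54342754 -0.08388453]
side head_rol -104.20524052356345
side head_rol_stud -103.51958128848955
side target -79.04215561484239
side target_stud -78.61217138281222
side dist 0.2320626666384649
```

```bash
cat >> h.py <<'E'
from scipy.spatial.transform import Rotation as Ro
S=np.array([.585,.0846])
def down(yaw): # tool x at yaw (deg), z down
    c,s=np.cos(np.radians(yaw)),np.sin(np.radians(yaw))
    return Ro.from_matrix(np.array([[c,s,0],[s,-c,0],[0,0,-1]])).as_rotvec()
def pl(h,px,py,z):
    c,s=np.cos(np.radians(h)),np.sin(np.radians(h))
    return np.array([S[0]+c*px-s*py,S[1]+s*px+c*py,z])
def push(h0,h1,back=-.051,px=.145,z=.010,step=4):
    """slide in at heading h0, follow to h1, back off and rise"""
    arm.movep(pl(h0,px,back-.028,.10),down(h0+90))
    arm.move_l(pl(h0,px,back-.028,z),max_speed=.2)
    f=arm.move_l(pl(h0,px,back-.004,z),max_speed=.1)
    n=max(1,int(np.ceil((h1-h0)/step)))
    for h in np.linspace(h0,h1,n+1)[1:]:
        arm.move_l(pl(h,px,back,z),down(h+90),max_speed=.08)
        print(round(h,1),arm.sense()["force"].round(1))
    arm.move_l(pl(h1,px,back-.02,z),max_speed=.15)
    arm.move_l(pl(h1,px,back-.02,.12),max_speed=.3)
E
python3 - <<'E'
from h import *
arm.close()
push(-104,-81.5)
arm.movep([.50,.26,.20],down(0))
for n in("top","side"):
    o=measure(n); print(n,{k:np.round(o[k],4) for k in("head_rect","head_rol","target","target_stud","studrect","stud","rol")})
s=arm.sense(); print(s["time_s"],s["joint_pos"].round(2),s["width"])
E
```

```text
-100.2 [-0.2 -0.4  0.3]
-96.5 [ 0.3 -0.1 -0.1]
-92.8 [ 0.2 -0.6  0. ]
-89.0 [-0.5  0.3 -0.3]
-85.2 [-0.3  1.1  0.3]
-81.5 [-0.9  0.5 -0.3]
top {'head_rect': np.float32(-81.925), 'head_rol': np.float64(-81.8705), 'target': np.float64(-78.9369), 'target_stud': np.float64(-78.782), 'studrect': array([0.5853, 0.0842]), 'stud': array([0.5847, 0.0841]), 'rol': array([ 0.6099, -0.0878])}
side {'head_rect': np.float32(-82.0972), 'head_rol': np.float64(-81.8545), 'target': np.float64(-78.9627), 'target_stud': np.float64(-78.8642), 'studrect': array([0.5858, 0.0857]), 'stud': array([0.5853, 0.0861]), 'rol': array([ 0.6105, -0.0875])}
9.0917 [ 0.43  0.08  1.88 -0.    1.18  2.01] -9.917535747601642e-05
```

```bash
cat >> h.py <<'E'
def loose(n="top"):
    W=cloud(arm.read_camera(n)); x,y,z=W[...,0],W[...,1],W[...,2]; r={}
    for k,c,a,b,R in(("spacer",(.575,.307),.019,.027,.028),("nut",(.458,.248),.027,.037,.03)):
        m=(np.hypot(x-c[0],y-c[1])<R)&(z>a)&(z<b); q=W[m][:,:2].astype(np.float32)
        cc,rad=cv2.minEnclosingCircle(q*1000); r[k]=(np.round(cc,1),round(rad,1),len(q),np.median(W[m][:,2]).round(4))
    return r
E
python3 - <<'E'
from h import *
push(-83.5,-78.5,step=2.5)
arm.movep([.33,-.35,.25],down(-30))
for n in("top","side"):
    o=measure(n); print(n,{k:np.round(o[k],4) for k in("head_rect","head_rol","head_rol_stud","target","target_stud","studrect","stud","rol")}); print(loose(n))
p=arm.read_camera("top");save(p,"top2.png",(80,130,400,300),2)
s=arm.sense(); print(s["time_s"],s["joint_pos"].round(2))
E
```

```text
-81.0 [ 0.4 -0.4  1. ]
-78.5 [-0.1 -0.  -0.3]
top {'head_rect': np.float32(-79.1618), 'head_rol': np.float64(-79.0547), 'head_rol_stud': np.float64(-78.9078), 'target': np.float64(-78.897), 'target_stud': np.float64(-78.7867), 'studrect': array([0.5852, 0.084 ]), 'stud': array([0.5847, 0.0841]), 'rol': array([ 0.6184, -0.0877])}
{'spacer': (array([574.6, 308.5]), 17.8, 132, np.float64(0.0215)), 'nut': (array([458. , 248.8]), 20.8, 294, np.float64(0.0304))}
side {'head_rect': np.float32(-79.0648), 'head_rol': np.float64(-79.039), 'head_rol_stud': np.float64(-78.7757), 'target': np.float64(-79.0891), 'target_stud': np.float64(-78.8924), 'studrect': array([0.5855, 0.0859]), 'stud': array([0.5845, 0.0868]), 'rol': array([ 0.6186, -0.0849])}
{'spacer': (array([574.9, 310.2]), 19.0, 232, np.float64(0.0221)), 'nut': (array([458.4, 250.6]), 21.8, 471, np.float64(0.0312))}
14.3667 [-0.86 -0.12  1.98  0.    1.28  1.23]
```

View pics/top2.png

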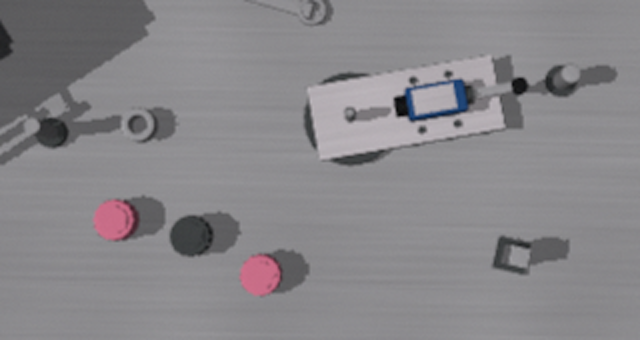

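The top view shows the lever at (520,85) aimed at the round post, whose top is at (568,75). Heading and target agree to about 0.2°. Next I pick up the spacer.

```bash
python3 - <<'E'
from h import *
print(arm.hold_point_z)
Y=101
arm.let_go()
arm.movep([.5748,.3094,.10],down(Y))
arm.move_l([.5748,.3094,.004],max_speed=.2,guard=15)
arm.close()
s=arm.sense(); print(s["width"],s["grip_force"],s["ee_pos"].round(4))
arm.move_l([.5748,.3094,.14],max_speed=.3)
arm.movep([.585,.0853,.13],down(Y))
arm.move_l([.585,.0853,.082],max_speed=.2)
s=arm.sense(); print(s["width"],s["ee_pos"].round(4),s["joint_pos"].round(2),s["time_s"])
p=arm.read_camera("side");save(p,"side2.png",(200,100,360,260),4)
E
```

```text
0.0187
0.03304243256048063 60.460535790771246 [0.5759 0.31   0.0056]
0.032799081524473375 [0.584  0.0866 0.081 ] [ 0.1   0.24  1.92  0.    0.98 -0.09] 20.75
```

View pics/side2.png

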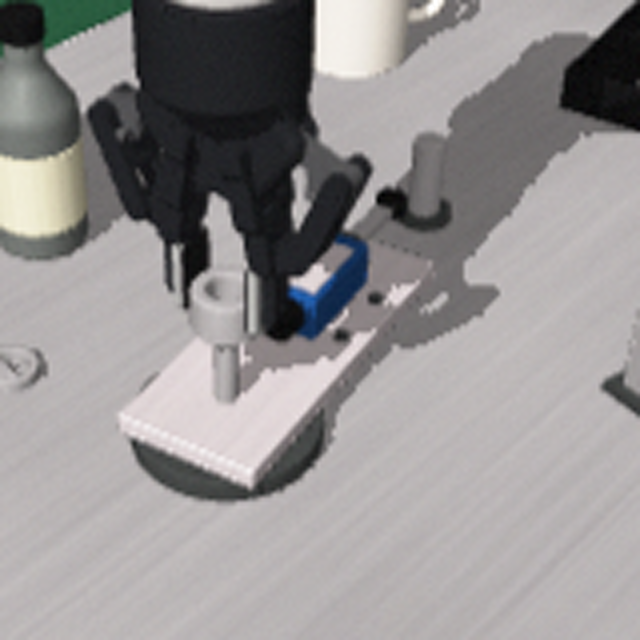

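Side view: the spacer hangs just above the stud (stud at 226,370; spacer at 222,310). The opening reads 33 mm on a 36 mm part, so I'll measure the held spacer before lowering.

```bash
python3 - <<'E'
from h import *
from scipy.optimize import least_squares
for n in("side","top"):
    p=arm.read_camera(n); W=cloud(p)
    for r in arm.regions_of(p,"spacer")[:3]:
        w=W[r["pixels"]];w=w[~np.isnan(w[:,0])]
        print(n,round(r["score"],2),r["bbox"],len(w),np.median(w,0).round(3))
    x,y,z=W[...,0],W[...,1],W[...,2]
    if n=="side":
        m=(np.hypot(x-.585,y-.0853)<.035)&(z>.07)&(z<.11)
        print("zhist",np.histogram(z[m],np.arange(.07,.112,.003)))
        for a in np.arange(.074,.11,.004):
            q=W[m&(z>a)&(z<a+.004)]; 
            if len(q):print(round(a,3),len(q),q[:,:2].min(0).round(4),q[:,:2].max(0).round(4),q[:,:2].mean(0).round(4))
    q=W[(np.hypot(x-.585,y-.0853)<.02)&(z>.03)&(z<.068)]
    print("stud",len(q),q.mean(0).round(4) if len(q) else 0)
    np.save(n+"W.npy",W)
print(arm.sense()["ee_pos"],arm.sense()["force"])
E
```

```text
side 0.7 [249.4, 166.5, 11.8, 18.3] 235 [0.584 0.096 0.094]
zhist (array([  0,   0,   7,  13,  24,  31,  34,  51,  55, 108,  36,  30,  30]), array([0.07 , 0.073, 0.076, 0.079, 0.082, 0.085, 0.088, 0.091, 0.094,
       0.097, 0.1  , 0.103, 0.106, 0.109]))
0.074 1 [0.5704 0.0934] [0.5704 0.0934] [0.5704 0.0934]
0.078 19 [0.5676 0.088 ] [0.5947 0.1039] [0.5775 0.0989]
0.082 32 [0.5645 0.0767] [0.5942 0.1047] [0.5799 0.0966]
0.086 48 [0.5604 0.0749] [0.6058 0.1047] [0.5806 0.0939]
0.09 60 [0.5549 0.0762] [0.6115 0.1044] [0.5811 0.092 ]
0.094 77 [0.5542 0.0753] [0.6126 0.105 ] [0.5802 0.0916]
0.098 113 [0.554 0.071] [0.6122 0.1046] [0.5849 0.0912]
0.102 39 [0.5541 0.0757] [0.6123 0.1012] [0.5827 0.0901]
0.106 42 [0.5537 0.0762] [0.6128 0.1006] [0.5824 0.0906]
stud 84 [0.5827 0.0875 0.0485]
stud 0 0
[0.58635424 0.08575927 0.0837105 ] [ 0.09012677 -0.09848306 -0.96272766]
```

The spacer's near face (y 0.1046 minus 18 mm) puts its centre within about 1–2 mm of the stud axis, and the slack is 4 mm. Lowering with a guard.

```bash
python3 - <<'E'
from h import *
g=arm.move_l([.585,.0853,.036],max_speed=.06,guard=8); s=arm.sense(); print(g,s["ee_pos"].round(4),s["force"].round(1))
if not g:
    g=arm.move_l([.585,.0853,.0285],max_speed=.02,guard=5); s=arm.sense(); print(g,s["ee_pos"].round(4),s["force"].round(1))
    arm.let_go()
    arm.move_l([.585,.0853,.13],max_speed=.25)
    arm.movep([.4582,.2497,.13],down(101))
    W=cloud(arm.read_camera("side"));x,y,z=W[...,0],W[...,1],W[...,2]
    q=W[(np.hypot(x-.585,y-.0853)<.03)&(z>.044)&(z<.052)];c,r=cv2.minEnclosingCircle((q[:,:2]*1000).astype(np.float32));print(c,r,np.median(q[:,2]))
    o=measure("side");print({k:np.round(o[k],3) for k in("head_rect","head_rol","target","target_stud")})
    p=arm.read_camera("side");save(p,"side3.png",(150,100,350,300),3)
    print(arm.sense()["time_s"])
E
```

```text
False [0.5854 0.0853 0.0362] [-0.5 -0.7 -1.7]
True [0.5859 0.0854 0.0316] [-0.6 -0.8  5.2]
(0.0, 0.0) 0.0 nan
  return _methods._mean(a, axis=axis, dtype=dtype,
  ret = ret.dtype.type(ret / rcount)
Traceback (most recent call last):
  File "h.py", line 20, in measure
    o["stud"]=mid(sel((.575,.06),.06,.062,.072)); o["studmid"]=sel(o["stud"],.02,.035,.06).mean(0)
              ~~~^^^^^^^^^^^^^^^^^^^^^^^^^^^^^^^
  File "h.py", line 17, in <lambda>
    mid=lambda q:(q.min(0)+q.max(0))/2
                  ~~~~~^^^
ValueError: zero-size array to reduction operation minimum which has no identity
```

```bash
python3 - <<'E'
from h import *
p=arm.read_camera("top");W=cloud(p);x,y,z=W[...,0],W[...,1],W[...,2]
q=W[(np.hypot(x-.585,y-.0853)<.03)&(z>.044)&(z<.053)];c,r=cv2.minEnclosingCircle((q[:,:2]*1000).astype(np.float32));print(c,r,np.median(q[:,2]))
save(p,"top3.png",(160,110,400,290),3)
print(arm.sense()["time_s"])
o=measure("top");print({k:np.round(o[k],3) for k in("stud","head_rect","head_rol","target","target_stud")})
E
```

```text
(584.0926513671875, 84.48271179199219) 17.519428253173828 0.0478517286675848
24.35
{'stud': array([0.585, 0.084]), 'head_rect': np.float32(-79.258), 'head_rol': np.float64(-79.02), 'target': np.float64(-78.937), 'target_stud': np.float64(-78.807)}
```

View pics/top3.png

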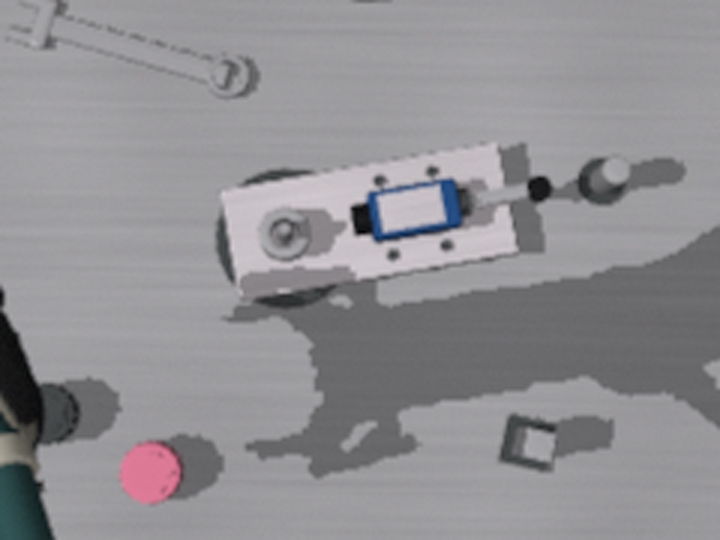

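The spacer sits around the stud at (287,233), its top at 47.9 mm, and the heading is unchanged. Now the nut.

```bash
python3 - <<'E'
from h import *
Y=101
arm.move_l([.4582,.2497,.006],max_speed=.2,guard=15)
arm.close()
s=arm.sense(); print(s["width"],s["grip_force"],s["ee_pos"].round(4))
arm.move_l([.4582,.2497,.16],max_speed=.3)
arm.movep([.585,.085,.16],down(Y))
arm.move_l([.585,.085,.085],max_speed=.2,guard=8)
p=arm.read_camera("side");W=cloud(p);save(p,"side4.png",(200,100,360,260),4)
s=arm.sense(); print(s["width"],s["ee_pos"].round(4),s["time_s"])
x,y,z=W[...,0],W[...,1],W[...,2]
for r in arm.regions_of(p,"cap_nut")[:3]:
    w=W[r["pixels"]];w=w[~np.isnan(w[:,0])]; print(round(r["score"],2),r["bbox"],np.percentile(w,[2,50,98],axis=0).round(3).tolist())
E
```

```text
0.039975319864457175 60.30797663144767 [0.4595 0.2503 0.0076]
0.03991793794490267 [0.5857 0.0861 0.0863] 27.7417
0.74 [246.9, 160.8, 18.6, 27.3] [[0.564, 0.061, 0.027], [0.58, 0.098, 0.105], [0.627, 0.107, 0.111]]
0.71 [278.1, 260.5, 26.1, 30.2] [[0.399, 0.158, 0.001], [0.415, 0.183, 0.03], [0.445, 0.197, 0.034]]
0.56 [188.0, 300.6, 29.1, 32.4] [[0.454, 0.312, 0.006], [0.468, 0.333, 0.03], [0.49, 0.35, 0.034]]
```

View pics/side4.png

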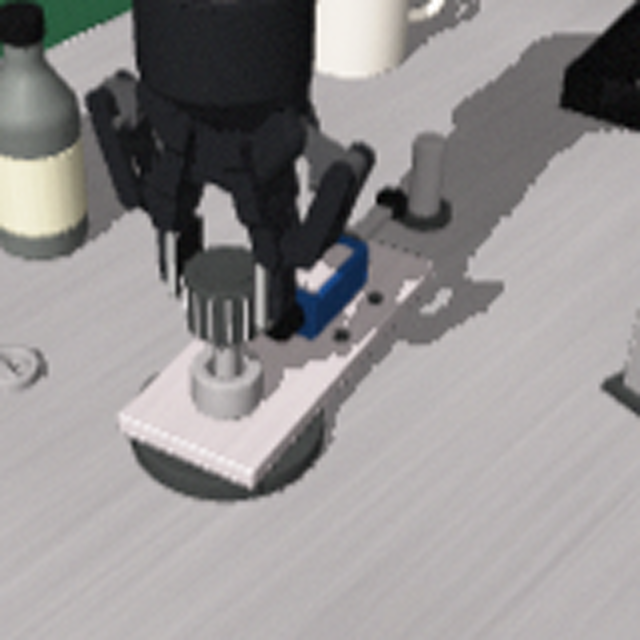

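Side view: the nut (centre column 222) is about 2 mm left of the stud (column 228), within slack. I correct slightly and lower.

```bash
python3 - <<'E'
from h import *
X,Yy=.584,.0845
arm.move_l([X,Yy,.082],max_speed=.05)
g=arm.move_l([X,Yy,.060],max_speed=.05,guard=8); s=arm.sense(); print(g,s["ee_pos"].round(4),s["force"].round(1))
if not g:
    g=arm.move_l([X,Yy,.051],max_speed=.02,guard=5); s=arm.sense(); print(g,s["ee_pos"].round(4),s["force"].round(1))
    arm.let_go()
    arm.move_l([X,Yy,.16],max_speed=.25)
    arm.movep([.33,-.35,.25],down(-30))
    for n in("top","side"):
        p=arm.read_camera(n);W=cloud(p);x,y,z=W[...,0],W[...,1],W[...,2]
        q=W[(np.hypot(x-.585,y-.0853)<.03)&(z>.07)&(z<.09)];c,r=cv2.minEnclosingCircle((q[:,:2]*1000).astype(np.float32));print(c,r,np.median(q[:,2]))
        q=W[(np.hypot(x-.585,y-.0853)<.02)&(z>.07)]; A=np.c_[q[:,:2]-[.585,.085],np.ones(len(q))]; print("tilt",np.linalg.lstsq(A,q[:,2],rcond=None)[0])
        for k,v in (lambda o:{k:np.round(o[k],3) for k in("head_rect","target","rol","post")})(measure.__wrapped__(n) if hasattr(measure,"__wrapped__") else {"head_rect":0,"target":0,"rol":0,"post":0}).items(): pass
    save(p,"side5.png",(200,100,360,260),4)
print(arm.sense()["time_s"])
E
```

```text
False [0.5836 0.0844 0.0595] [-0.7  0.  -1.4]
True [0.5846 0.0846 0.0556] [-1.2  0.1  4.8]
(583.0045166015625, 83.56367492675781) 21.70696258544922 0.07841381101333861
tilt [-0.01049633 -0.02649806  0.07857603]
(583.4474487304688, 85.0745849609375) 22.205595016479492 0.07860275242659992
tilt [ 0.00646218 -0.05995905  0.07928327]
32.025
```

View pics/side5.png

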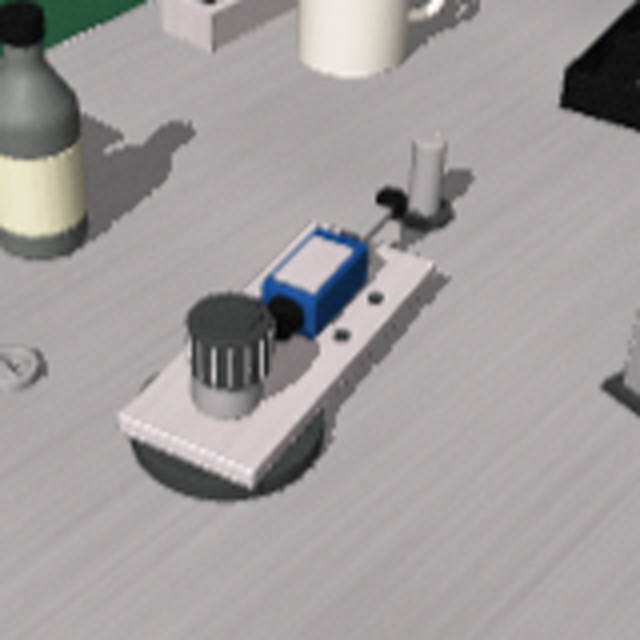

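The side view shows the nut at (230,340) flat on the spacer, its top at 78 mm as expected. One last heading check using the known stud position, then I hand in.

```bash
python3 - <<'E'
from h import *
W=cloud(arm.read_camera("top"));x,y,z=W[...,0],W[...,1],W[...,2]
mid=lambda q:(q.min(0)+q.max(0))/2
s=np.array([.585,.0841])
h=[]
for c,R,a,b in((( .6184,-.0877),.02,.041,.05),((.63,-.144),.022,.0525,.06)):
    q=W[(np.hypot(x-c[0],y-c[1])<R)&(z>a)&(z<b)][:,:2]; v=mid(q)-s; h.append(np.degrees(np.arctan2(v[1],v[0])))
print(h)
if abs(h[0]-h[1])<.7: print(arm.close_job())
E
```

```text
[np.float64(-78.8858408730283), np.float64(-78.89046941453319)]
the job is handed in; nothing more can be done
None
```

The job is handed in: the lever points at the round post to within my measuring error (last check within 0.01°, earlier readings within about 0.3°), the spacer lies flat on the plate, and the cap nut sits flat on the spacer, at about 32 s of the 59 s allowed.

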